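# Seat a cuvette carrier on the rotary base's cone, groove and flat

## Robot

A 7-joint arm with a two-finger parallel gripper is mounted at the origin on the work surface. World frame = base frame: x ahead of the robot, y to its left, z up, the work surface at z = 0. Lengths are in m, angles in rad, forces in N, time in s.
With the tool pointing down it reaches from about 0.4 to 0.75 m from the base axis. Payload 19.5 kg.
Tool frame: the origin (TCP) lies at the very end of the fingers, on their centre line; the grasp point (between the pads) lies 19 mm behind it; x points along the fingers, y is the direction in which the jaws open and shut, and the axes are right-handed (so a half turn about x gives the same grasp; the last joint's range is limited). The gripper opens to 85 mm and grips with 20 to 120 N. Pads are 22 mm wide; open, the fingers measure 114 mm over their backs; the gripper's body (76 mm by 85 mm) begins 54 mm behind the grasp point. The pads swing forward as they close: fully open they stand 13 mm farther back than shut.
Start: joints at [-1.34, 0.707, -0.028, 1.485, 0.022, 0.951, -0.075], TCP at [0.155, 0.554, 0.231] pointing down, gripper open.
Joint ranges: [-2.71, 2.71], [-0.32, 2.16], [-1.57, 1.52], [0, 2.45], [-1.46, 4.6], [0, 2.02], [-2.83, 2.83]. Speed limits (rad/s): [1.89, 1.89, 2.57, 2.57, 3.01, 3.01, 3.01].

## Interface

Orientations are given as a unit quaternion [x, y, z, w].
In Python, from rig import bot gives the robot as it stands. The module is installed in compiled form; this text tells all that it offers.
- The arm moves only by the tool arm_command, never from a script. Its argument "targets" is text: rows parted by semicolons, each of 4 numbers parted by spaces: the shift along the tool's x, y, z in m, then the turn about the tool's x in rad. In form: x y z twist; .... A call has 1 to 20 rows; each row is the pose to reach, as a shift and turn from the pose commanded when the call began, along the tool's axes at that moment; what a row does not reach only later rows make up. A row lasts 1/12 s, in which the tool goes at most 41.7 mm and 7.16 degrees, less where a joint would pass 70% of its speed; a pose out of reach is approached as far as the arm can. A call with a gripper value outside its range is refused whole. "claw" is the gripper command: -1 is shut, 1 is fully open, values between are in proportion, set as the call begins (left out, the last holds). The fingers move at their own pace and stop on an object; the grip force is fixed at half the most. Time passes only in rows, so rows that repeat a pose let the fingers close. It gives the time, the measured TCP pose, the force and the opening at its end, in the units of the state.
- bot.get_state(): the state, without advancing time (a new reading comes with each control period).
- bot.capture(name): name is "scene" or "top"; returns a dict with "color" (480x640x3 uint8, red, green, blue), "fx", "fy", "cx", "cy" (pixels), "R" (3x3) and "t" (3): a world point X has camera coordinates R X + t. Camera axes: x right, y down, z forward; pixel columns grow to the right and rows downward; lengths in m; the calibration is good to about 2 mm. A picture is of the moment at which its call begins. There is no depth.
- bot.job_done(): hands the job in, once; it reports no verdict.
The state is a dict: "clock": time; "q": joint angles; "qvel": joint speeds; "joint_efforts": joint torques, N m; "tool_pos": TCP position; "tcp_rot": TCP orientation; "contact_force": force on the tool from outside, world axes, zero at the start; "moment": the same for the moment, N m; "grip_width": opening from 0.0 (shut) to 1.0 (fully open).
Only numpy, scipy, OpenCV 4.12 (cv2) and the standard library are available. Lean on these libraries where they do the work, as an engineer would, in place of code of your own. Each camera call takes 0.05 s, during which the arm holds its last target.

## Task

Take the cuvette carrier from its parking tray and set it down gently on the rotary base so that its three ball feet are fully home: the foot under the narrow tail in the central cone, the long front foot in the V groove, the short one on the flat. The platter is locked at an angle nobody noted, so look or feel for the groove; keep the carrier upright all the way, let go of it, and leave the bystanding vial, jar, beaker, dish, tip box, bottle and weight where they stand.

Things in the scene. Friction and masses are not known exactly. Their poses are not given: they have to be found in the camera images.
- carrier_grip (a point): Grasp point of the cuvette carrier (250 to 470 g), in its upright black fin: 40 mm long (x), 12 mm thick (y), top 20 mm above this point. x runs from tail to cuvettes, y left, z up. The fin stands on a T-shaped aluminium plate whose top is 26 mm and underside 34 mm below this point. Three 16 mm steel balls on stems stand under it: two long feet and one 7.5 mm shorter.
- carrier_plate (a point): Middle of the underside of the carrier's plate, 34 mm straight below the grasp point. The plate has a wide front (x -4 to 48 mm, y +-52 mm) and a narrow tail (x -60 to -4 mm, y +-16 mm). A black block with four clear cuvettes (x 27 to 47 mm, y +-33 mm) stands 42 mm above this point. Same axes as the grasp point.
- cone_foot (a point): Lowest point of the long ball foot under the narrow tail: x -45, y 0, z -56 mm from the grasp point, same axes. It belongs in the cone.
- groove_foot (a point): Lowest point of the long ball foot at the carrier's front left: x +32, y +38, z -56 mm from the grasp point. It belongs in the groove.
- flat_foot (a point): Lowest point of the short ball foot at the carrier's front right: x +32, y -38, z -48.5 mm from the grasp point. It belongs on the platter's flat face.
- cone (a point): Centre of the cone's mouth, level with the platter's flat top face, 42 mm above the table. The cone is a pit 20 mm wide at the mouth with flanks of 50 degrees, on the platter's axis. A ball fully home in cone or groove has its lowest point 7.5 mm below the face. The axes are the base's, not the platter's.
- base: Rotary base, fixed: grey block 250 x 250 x 28 mm, origin at the centre of its underside, carrying a bare aluminium platter (216 mm across, 14 mm thick), locked firmly at an angle that is not reported. When home, the carrier's x axis points anywhere within 0.6 rad either side of the base's x axis.
- platter (a point): Same point as the cone's mouth, base's axes. Cut in the platter's flat face is one radial V groove, 58 to 100 mm from here, 20 mm wide, flanks 50 degrees. It points 0.458 rad to the left (anticlockwise from above) of where the carrier's x axis points when home. A ball within 8 mm of its middle line sinks in part way; elsewhere it stands on the face. A bright round pad marks the flat.
- tray: Grey parking tray, fixed, 190 x 130 mm, 6 mm thick, with a 7.5 mm higher step for the short foot; its origin is below the middle of the parked carrier, x along the carrier.
- vial (a point): Bystander: middle of the amber glass vial on the tray, in front of the carrier, 22 mm wide, 42 mm tall. Leave it.
- jar (a point): Bystander: middle of the small white jar on the tray, in front of the carrier, 28 mm wide, 32 mm tall. Leave it.
- beaker (a point): Bystander: glass beaker, 72 mm wide, 85 mm tall, point half-way up. Leave it.
- dish (a point): Bystander: flat glass dish, 90 mm wide, 16 mm tall, point half-way up. Leave it.
- tipbox (a point): Bystander: closed yellow tip box, 85 x 120 x 55 mm, point at its centre. Leave it.
- bottle (a point): Bystander: white bottle with a blue cap, 70 mm wide, 150 mm tall, point half-way up. Leave it.
- weight (a point): Bystander: steel weight, 36 mm wide, 45 mm tall, point half-way up. Leave it.
Not all that is in view belongs to the job. What is shaped like the part that bears carrier_grip but purple is not meant.

How it is judged:
By the outcome, as a careful person would: the job done as asked, in the order asked, and still so for the second after the job is handed in, with the robot touching nothing.
It also fails if it takes over 64 s, if anything falls off the work surface, if the arm or the gripper's body presses on something with over 40 N, if the wrist force passes 120 N, or if a joint passes its speed limit or range.

## Working session

There is one attempt and no reset: what is moved stays moved. The work goes in short steps, Python scripts to look and compute and a tool call to move; the robot and the scene stay as the last step left them, time stands still between calls to the robot, and variables do not carry over. Pictures are saved under pics/ and viewed, and the job is handed in when it is done.

Besides the shell and the picture viewer there is one more tool, called after ">>>" as name(argument=value, ...) on one line, values as JSON. arm_command: Moves the arm, as the interface text tells. Its arguments: {"type":"object","properties":{"targets":{"type":"string"},"claw":{"type":"number"}},"required":["targets"]}

```bash
mkdir -p pics
python3 - <<'E'
from rig import bot
import cv2,pickle
d={}
for n in("scene","top"):
    c=bot.capture(n);d[n]=c
    cv2.imwrite(f"pics/{n}0.png",c["color"][:,:,::-1])
    print(n,c["fx"],c["fy"],c["cx"],c["cy"],c["R"],c["t"])
pickle.dump(d,open("cap0.pkl","wb"))
print(bot.get_state())
E
```

```text
scene 523.308650948715 523.308650948715 330.10390230232457 240.42749017910285 [[-0.74323899  0.66866229  0.02205779]
 [ 0.37134918  0.43974231 -0.81775698]
 [-0.556503   -0.59959773 -0.57514083]] [ 0.38568304 -0.13187329  1.55739486]
top 472.8618140245133 472.8618140245133 320.39331321455944 237.12478008405537 [[ 0.01813791 -0.99983235  0.00250799]
 [-0.99771874 -0.01826259 -0.06499069]
 [ 0.0650256  -0.00132347 -0.99788272]] [-0.01449532  0.53153456  1.13728176]
{'clock': 0.1, 'q': array([-1.33969969,  0.70701768, -0.02761756,  1.48491719,  0.02200225,
        0.95093344, -0.0754863 ]), 'qvel': array([-0.00062753, -0.00047939, -0.00042747, -0.00080706,  0.00029439,
        0.00054717, -0.00062938]), 'joint_efforts': array([ 1.76472775e-03, -8.84316587e+01,  1.23648304e+00, -2.36454070e+01,
        1.69565447e-02,  5.06905242e-03,  1.46640809e-05]), 'tool_pos': array([0.15485762, 0.55351547, 0.23089573]), 'tcp_rot': array([ 0.09580227,  0.7005757 , -0.09648664,  0.70050406]), 'contact_force': array([ 0.1190438 , -0.97460933, -0.30371251]), 'moment': array([ 0.00727914,  0.01852901, -0.00124674]), 'grip_width': 1.004209735405163}
```

View pics/scene0.png

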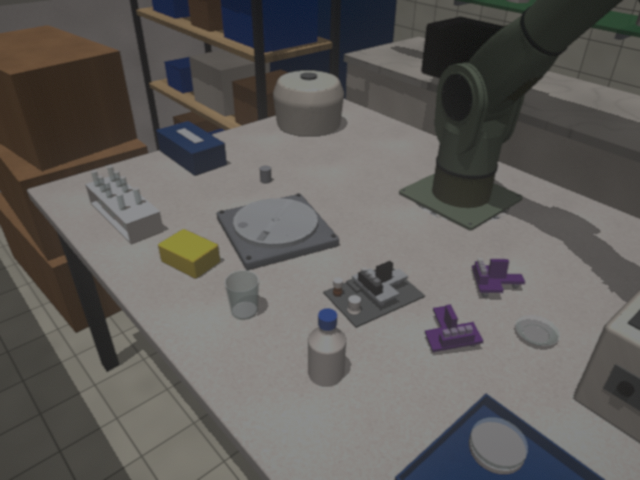

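View pics/top0.png

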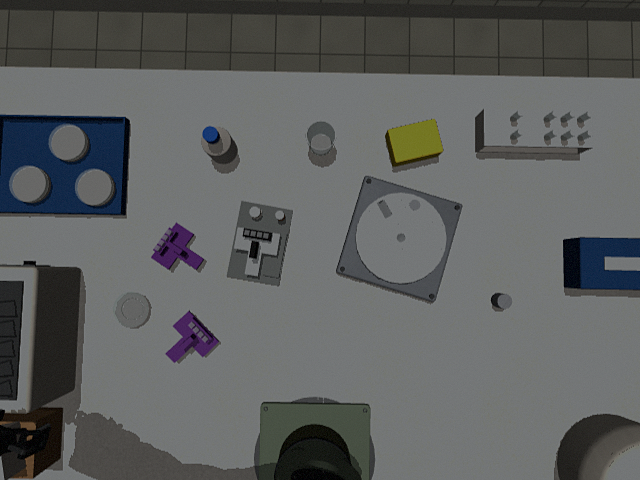

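The top view shows the carrier around (260,250) on its tray and the platter around (401,238). The groove slot is near (384,208) and the pad near (414,205). I'll zoom in.

Run:
```python
import cv2,pickle,numpy as np
d=pickle.load(open("cap0.pkl","rb"))
im=d["top"]["color"][:,:,::-1]
def crop(n,u0,v0,w,h,s):
    c=im[v0:v0+h,u0:u0+w]; c=cv2.convertScaleAbs(c,alpha=1.3)
    cv2.imwrite(n,cv2.resize(c,None,fx=s,fy=s,interpolation=cv2.INTER_CUBIC))
crop("pics/car.png",220,195,80,95,6)
crop("pics/plat.png",330,170,140,140,4)
```

```text
(no output)
```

View pics/car.png

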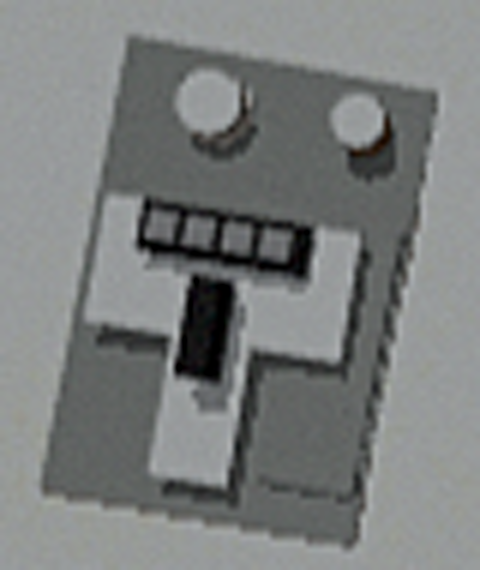

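View pics/plat.png

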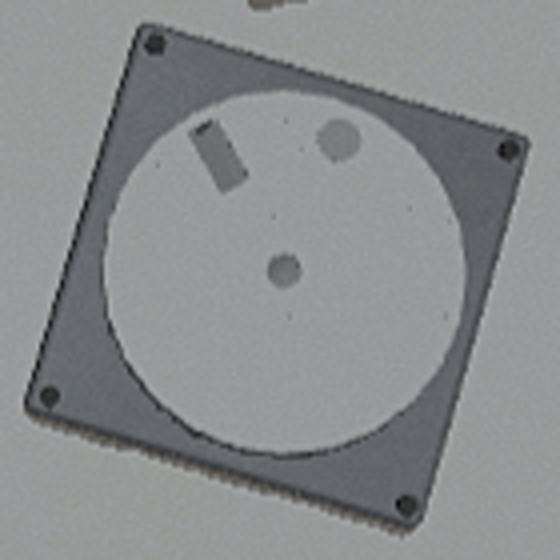

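```bash
cat > h.py <<'E'
import cv2,pickle,numpy as np
from scipy.optimize import least_squares
def proj(c,X):
    X=np.atleast_2d(X); p=X@c["R"].T+c["t"]
    return np.c_[c["fx"]*p[:,0]/p[:,2]+c["cx"],c["fy"]*p[:,1]/p[:,2]+c["cy"]]
def unproj(c,uv,z):
    uv=np.atleast_2d(uv); d=np.c_[(uv[:,0]-c["cx"])/c["fx"],(uv[:,1]-c["cy"])/c["fy"],np.ones(len(uv))]@c["R"]
    C=-c["R"].T@c["t"]; return C+d*((z-C[2])/d[:,2])[:,None]
E
python3 - <<'E'
from h import *
d=pickle.load(open("cap0.pkl","rb"));c=d["top"]
print("cam",-c["R"].T@c["t"])
g=cv2.cvtColor(c["color"],cv2.COLOR_RGB2GRAY)
# platter features
f=lambda p,s,u0,v0:(np.array(p,float)+.5)/s-.5+np.array([u0,v0])
im=cv2.resize(g[170:310,330:470],None,fx=8,fy=8,interpolation=cv2.INTER_CUBIC)
print("plat levels",g[225,400],g[238,401],g[208,384],g[205,414])
lv=int(g[225,400])
m=((im<lv-22)).astype(np.uint8)
n,l,st,ce=cv2.connectedComponentsWithStats(m)
for i in range(1,n):
    if 200<st[i,4]<20000:
        uv=f(ce[i],8,330,170); 
        pts=np.argwhere(l==i)[:,::-1].astype(np.float32); r=cv2.minAreaRect(pts)
        print("comp",st[i,4],uv,unproj(c,uv,.042)[0],r)
        if st[i,4]>2500: 
            box=f(cv2.boxPoints(r),8,330,170); print(unproj(c,box,.042)[:,:2])
# platter circle
m=(im>lv-12).astype(np.uint8)
# carrier
A=f([(106,193),(366,232),(345,363),(252,352),(234,488),(150,470),(167,333),(85,320)],6,220,195)
P=np.array([(48,52),(48,-52),(-4,-52),(-4,-16),(-60,-16),(-60,16),(-4,16),(-4,52)])*1e-3
B=f([(177,375),(215,382),(238,283),(195,276)],6,220,195)
Q=np.array([(-20,6),(-20,-6),(20,-6),(20,6)])*1e-3
def rot(p,XY): 
    cc,s=np.cos(p[2]),np.sin(p[2]); return np.c_[p[0]+cc*XY[:,0]-s*XY[:,1],p[1]+s*XY[:,0]+cc*XY[:,1]]
def res(p,w=(1,1)):
    a=proj(c,np.c_[rot(p,P),np.full(8,.036)])-A; b=proj(c,np.c_[rot(p,Q),np.full(4,.082)])-B
    return np.r_[w[0]*a.ravel(),w[1]*b.ravel()]
for w in((1,1),(1,0),(0,1)):
    s=least_squares(res,[.5,.15,-.15],args=(w,)); print("carrier",s.x,np.abs(s.fun).max()); 
    if w==(1,1):print(s.fun.reshape(-1,2).round(2))
E
```

```text
cam [ 0.45663248 -0.00328054  1.16945497]
plat levels 115 88 83 94
comp 1170 [395.70747863 170.5707265 ] [ 0.69429946 -0.18352012  0.042     ] ((533.0, 10.0), (20.0, 74.0), 90.0)
comp 8558 [384.15938303 208.39445548] [ 0.60198051 -0.15651639  0.042     ] ((436.4180603027344, 308.99481201171875), (142.52203369140625, 67.59434509277344), 59.93141555786133)
[[ 0.61563177 -0.13677621]
 [ 0.62619965 -0.15424241]
 [ 0.58934695 -0.1760043 ]
 [ 0.57882407 -0.15856091]]
comp 3164 [400.50209387 237.03456858] [ 0.53382214 -0.19623481  0.042     ] ((567.5, 540.0), (62.0, 63.0), 90.0)
[[ 0.5428704  -0.18674453]
 [ 0.54321564 -0.20558407]
 [ 0.52464922 -0.20570629]
 [ 0.52430512 -0.18688686]]
carrier [ 0.49691384  0.14931602 -0.14397289] 2.010590876678691
[[ 0.69 -0.01]
 [ 0.01  0.46]
 [-0.11 -0.  ]
 [ 0.58 -0.6 ]
 [-0.39 -0.13]
 [ 0.4   0.7 ]
 [ 1.58  0.41]
 [ 0.45  0.15]
 [ 0.05  0.25]
 [-1.14 -0.07]
 [-2.01 -0.73]
 [ 0.02 -0.4 ]]
carrier [ 0.49719636  0.15030605 -0.13989424] 1.1734788751878398
carrier [ 0.49639739  0.14752842 -0.17397582] 1.0597497609306004
```

```bash
cat > fit.py <<'E'
from h import *
from scipy.optimize import minimize
def prism(p,x0,x1,y0,y1,z0,z1):
    cc,s=np.cos(p[2]),np.sin(p[2]); o=[]
    for z in(z0,z1):
        for x,y in((x0,y0),(x1,y0),(x1,y1),(x0,y1)): o.append((p[0]+cc*x-s*y,p[1]+s*x+cc*y,z))
    return np.array(o)
def label(c,p,zg,win,S=8):
    u0,v0,w,h=win; L=np.zeros((h*S,w*S),np.uint8)
    def fill(pts,val):
        q=(proj(c,pts)-[u0,v0]+.5)*S-.5
        hull=cv2.convexHull(q.astype(np.float32))
        cv2.fillPoly(L,[np.round(hull*16).astype(np.int32)],val,shift=4)
    m=1e-3
    for a in((-4,48,-52,52),(-60,-4,-16,16)):
        b=prism(p,*[t*m for t in a],zg-.034,zg-.026); fill(b,3)
    for a in((-4,48,-52,52),(-60,0,-16,16)):
        b=prism(p,*[t*m for t in a],zg-.034,zg-.026); fill(b[4:],1)
    fill(prism(p,.027,.047,-.033,.033,zg-.026,zg+.008),2)
    fill(prism(p,-.02,.02,-.006,.006,zg-.026,zg+.02),2)
    return L
def fit(c,p0,zg,win,lv,ex=None,excl_cuv=True):
    u0,v0,w,h=win; g=cv2.cvtColor(c["color"],cv2.COLOR_RGB2GRAY)[v0:v0+h,u0:u0+w].astype(np.float32)
    lv=np.array(lv,np.float32)
    def cost(p):
        L=label(c,p,zg,win); r=cv2.resize(lv[L],(w,h),interpolation=cv2.INTER_AREA)
        r=cv2.GaussianBlur(r,(0,0),.5)
        e=np.minimum(np.abs(r-g),25)
        if ex is not None: e=e*ex
        return e.mean()
    best=None
    for k in range(4):
        s=minimize(cost,p0 if best is None else best.x,method="Nelder-Mead",options=dict(initial_simplex=np.array((p0 if best is None else best.x))+np.array([[0,0,0],[.004,0,0],[0,.004,0],[0,0,.04]])*(1 if k%2==0 else -.6),xatol=1e-5,fatol=1e-5))
        if best is None or s.fun<best.fun: best=s
    return best
E
python3 - <<'E'
from fit import *
d=pickle.load(open("cap0.pkl","rb"));c=d["top"]
g=cv2.cvtColor(c["color"],cv2.COLOR_RGB2GRAY)
print("tray",g[268,236],"plate",g[266,252],g[244,240],"fin",g[249,254])
win=(226,226,66,56)
s=fit(c,np.array([.497,.149,-.15]),.062,win,[g[268,236],g[266,252],g[249,254],70]); print(s.x,s.fun)
L=label(c,s.x,.062,win,10); im=cv2.resize(c["color"][226:282,226:292,::-1],None,fx=10,fy=10,interpolation=cv2.INTER_CUBIC)
for k in(1,2,3):
    cs,_=cv2.findContours((L==k).astype(np.uint8),0,1); cv2.drawContours(im,cs,-1,(0,0,255) if k==1 else (0,255,0),1)
cv2.imwrite("pics/ov.png",im)
# platter edge circle + tray quad
im=cv2.resize(g[170:310,330:470],None,fx=8,fy=8,interpolation=cv2.INTER_CUBIC)
m=(im>100).astype(np.uint8); n,l,st,ce=cv2.connectedComponentsWithStats(m)
i=l[55*8,70*8+0]; cs,_=cv2.findContours((l==i).astype(np.uint8),0,cv2.CHAIN_APPROX_NONE)
k=max(cs,key=cv2.contourArea)[:,0].astype(float); w=unproj(c,(k+.5)/8-.5+[330,170],.042)[:,:2]
r=least_squares(lambda q:np.hypot(*(w-q[:2]).T)-q[2],[.534,-.196,.108],loss="soft_l1",f_scale=.0005); print("circle",r.x,len(w))
E
```

```text
tray 76 plate 119 119 fin 11
[ 0.49652496  0.150997   -0.14888445] 10.785555839538574
circle [ 0.53360671 -0.1965248   0.10770657] 2069
```

View pics/ov.png

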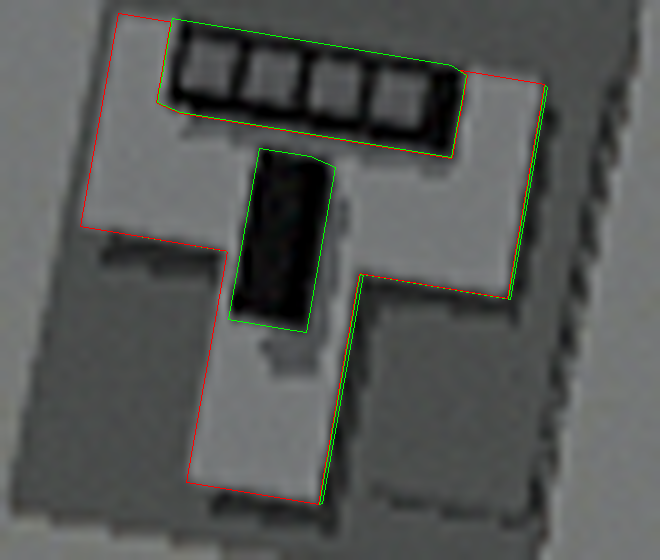

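```bash
cat > go.py <<'E'
import sys,numpy as np
from rig import bot
from scipy.spatial.transform import Rotation as Ro
def go(x,y,z,yaw):
    s=bot.get_state(); R=Ro.from_quat(s["tcp_rot"]).as_matrix(); dx=R.T@(np.array([x,y,z])-s["tool_pos"])
    ya=np.arctan2(R[1,1],R[0,1]); want=yaw+np.pi/2
    tw=[-((want+k*np.pi-ya+np.pi)%(2*np.pi)-np.pi) for k in(0,1)]
    print("clock %.2f"%s["clock"],"pos",s["tool_pos"].round(4),"xax",R[:,0].round(4),"yaw_y",round(ya,4),"F",s["contact_force"].round(2),"M",s["moment"].round(3),"w",round(s["grip_width"],3))
    print("shift",dx.round(4),"twist options",np.round(tw,4),"q",s["q"].round(2))
if __name__=="__main__": go(*map(float,sys.argv[1:]))
E
python3 go.py .4965 .151 .231 -.149
```

```text
clock 0.10 pos [0.1549 0.5535 0.2309] xax [-2.e-04 -9.e-04 -1.e+00] yaw_y 1.298 F [ 0.12 -0.97 -0.3 ] M [ 0.007  0.019 -0.001] w 1.004
shift [ 2.000e-04 -2.956e-01  4.375e-01] twist options [-0.1238  3.0178] q [-1.34  0.71 -0.03  1.48  0.02  0.95 -0.08]
```

>>> arm_command(targets="0 -0.02 0.03 0; 0 -0.04 0.06 -0.02; 0 -0.062 0.092 -0.04; 0 -0.084 0.124 -0.06; 0 -0.106 0.156 -0.08; 0 -0.128 0.188 -0.1; 0 -0.15 0.22 -0.12; 0 -0.172 0.252 -0.124; 0 -0.194 0.284 -0.124; 0 -0.216 0.316 -0.124; 0 -0.238 0.348 -0.124; 0 -0.26 0.38 -0.124; 0 -0.28 0.41 -0.124; 0 -0.29 0.43 -0.124; 0 -0.2956 0.4375 -0.124; 0 -0.2956 0.4375 -0.124; 0 -0.2956 0.4375 -0.124; 0 -0.2956 0.4375 -0.124", claw=1)

```text
clock: 1.6
tool_pos: [0.4957, 0.1524, 0.2313]
tcp_rot: [0.052, 0.705, -0.052, 0.705]
contact_force: [0.6, 0.5, 0.5]
grip_width: 0.995
```

```bash
python3 go.py .4965 .151 .12 -.149
python3 - <<'E'
from rig import bot
import cv2
c=bot.capture("top");cv2.imwrite("pics/top1.png",c["color"][:,:,::-1])
E
```

```text
clock 1.60 pos [0.4957 0.1524 0.2313] xax [-5.e-04  4.e-04 -1.e+00] yaw_y 1.4237 F [0.61 0.5  0.51] M [ 0.015 -0.031 -0.038] w 0.995
shift [ 0.1113 -0.0013  0.001 ] twist options [ 1.9000e-03 -3.1397e+00] q [-0.27  0.62 -0.16  1.69  0.12  0.84  0.94]
```

View pics/top1.png

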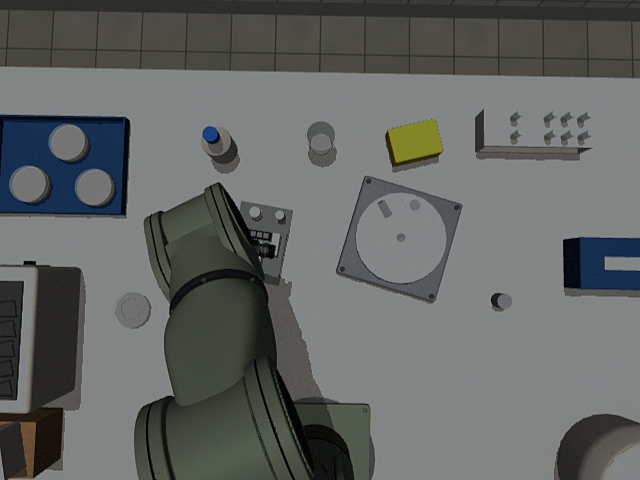

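>>> arm_command(targets="0.02 -0.001 0.001 0; 0.05 -0.001 0.001 0.002; 0.08 -0.001 0.001 0.002; 0.105 -0.001 0.001 0.002; 0.11 -0.001 0.001 0.002; 0.11 -0.001 0.001 0.002; 0.11 -0.001 0.001 0.002; 0.11 -0.001 0.001 0.002; 0.11 -0.001 0.001 0.002", claw=0)

```text
clock: 2.4
tool_pos: [0.4979, 0.1503, 0.1226]
tcp_rot: [0.053, 0.704, -0.053, 0.706]
contact_force: [-1.1, -0.0, 0.2]
grip_width: 0.499
```

```bash
python3 go.py .4965 .151 .044 -.149
python3 - <<'E'
from rig import bot
import cv2
c=bot.capture("scene");cv2.imwrite("pics/sc2.png",cv2.resize(c["color"][200:360,290:490,::-1],None,fx=4,fy=4,interpolation=cv2.INTER_CUBIC)[:600])
E
```

```text
clock 2.40 pos [0.4979 0.1503 0.1226] xax [ 1.9e-03  5.0e-04 -1.0e+00] yaw_y 1.4201 F [-1.14 -0.04  0.22] M [ 0.008  0.032 -0.068] w 0.499
shift [ 0.0786  0.0004 -0.0016] twist options [-1.7000e-03  3.1399e+00] q [-0.29  0.79 -0.12  1.81  0.16  0.55  0.91]
```

View pics/sc2.png

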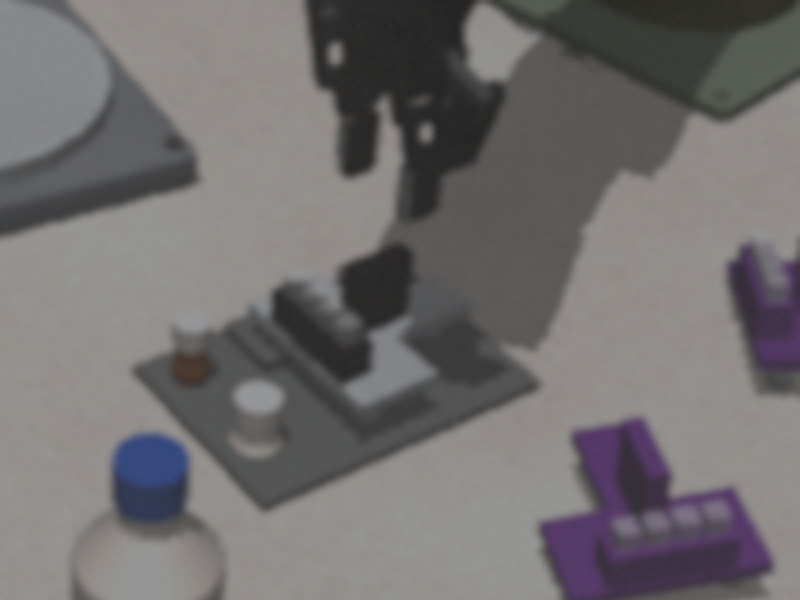

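The fingers hang squarely above the fin, which sits at about (378,285) in this crop. The vial and jar are clear of them. Descending.

>>> arm_command(targets="0.02 0 -0.0015 0; 0.04 0 -0.0015 0; 0.055 0 -0.0015 0; 0.067 0 -0.0015 0; 0.074 0 -0.0015 0; 0.077 0 -0.0015 0; 0.077 0 -0.0015 0; 0.077 0 -0.0015 0; 0.077 0 -0.0015 0; 0.077 0 -0.0015 0")

```text
clock: 3.28
tool_pos: [0.4962, 0.1503, 0.0449]
tcp_rot: [0.053, 0.705, -0.053, 0.705]
contact_force: [0.0, -0.4, -0.1]
grip_width: 0.499
```

```bash
python3 go.py .4965 .151 .044 -.149
```

```text
clock 3.28 pos [0.4962 0.1503 0.0449] xax [ 9.e-04  2.e-04 -1.e+00] yaw_y 1.4199 F [ 0.01 -0.37 -0.1 ] M [ 0.013 -0.107  0.058] w 0.499
shift [0.0009 0.0007 0.0002] twist options [-1.9000e-03  3.1397e+00] q [-0.31  0.93 -0.08  1.86  0.19  0.36  0.88]
```

Now closing.

>>> arm_command(targets="0 0.0005 0 0; 0 0.0005 0 0; 0 0.0005 0 0; 0 0.0005 0 0; 0 0.0005 0 0; 0 0.0005 0 0; 0 0.0005 0 0; 0 0.0005 0 0; 0 0.0005 0 0; 0 0.0005 0 0; 0 0.0005 0 0; 0 0.0005 0 0", claw=-1)

```text
clock: 4.28
tool_pos: [0.4962, 0.1509, 0.0445]
tcp_rot: [0.053, 0.705, -0.053, 0.705]
contact_force: [-0.2, 1.1, 4.9]
grip_width: 0.133
```

```bash
python3 go.py .4965 .151 .044 -.149
```

```text
clock 4.28 pos [0.4962 0.1509 0.0445] xax [ 4.e-04  2.e-04 -1.e+00] yaw_y 1.42 F [-0.16  1.11  4.88] M [ 0.146  0.067 -0.056] w 0.133
shift [0.0005 0.0002 0.0003] twist options [-1.8000e-03  3.1398e+00] q [-0.31  0.93 -0.08  1.86  0.19  0.36  0.88]
```

>>> arm_command(targets="-0.003 0 0 0; -0.008 0 0 0; -0.016 0 0 0; -0.028 0 0 0; -0.042 0 0 0; -0.056 0 0 0; -0.07 0 0 0; -0.082 0 0 0; -0.09 0 0 0; -0.095 0 0 0; -0.098 0 0 0; -0.1 0 0 0; -0.1 0 0 0; -0.1 0 0 0; -0.1 0 0 0; -0.1 0 0 0; -0.1 0 0 0")

```text
clock: 5.7
tool_pos: [0.4959, 0.1507, 0.1441]
tcp_rot: [0.053, 0.705, -0.053, 0.705]
contact_force: [0.6, 1.7, -3.4]
grip_width: 0.136
```

```bash
python3 go.py .5786 -.193 .144 .072;  python3 - <<'E'
from rig import bot
import cv2
c=bot.capture("scene");cv2.imwrite("pics/sc3.png",cv2.resize(c["color"][180:360,200:440,::-1],None,fx=3.3,fy=3.3,interpolation=cv2.INTER_CUBIC)[:600])
E
```

```text
clock 5.70 pos [0.4959 0.1507 0.1441] xax [-5.e-04 -3.e-04 -1.e+00] yaw_y 1.42 F [ 0.58  1.7  -3.37] M [0.007 0.042 0.004] w 0.136
shift [ 1.000e-04 -3.274e-01  1.334e-01] twist options [-0.2228  2.9188] q [-0.29  0.75 -0.13  1.8   0.16  0.61  0.91]
```

View pics/sc3.png

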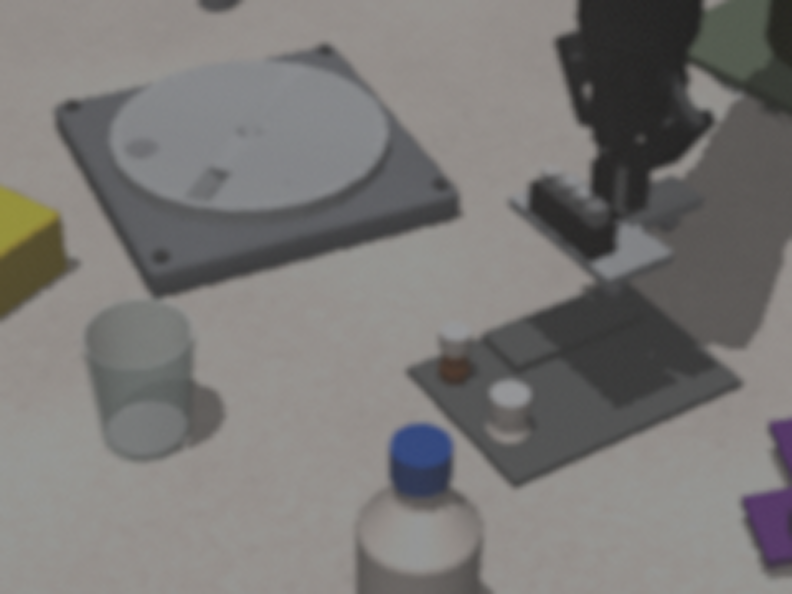

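>>> arm_command(targets="0 -0.008 0.003 0; 0 -0.022 0.009 -0.01; 0 -0.042 0.017 -0.02; 0 -0.066 0.027 -0.04; 0 -0.092 0.037 -0.06; 0 -0.118 0.048 -0.08; 0 -0.144 0.059 -0.1; 0 -0.17 0.069 -0.12; 0 -0.196 0.08 -0.14; 0 -0.222 0.09 -0.16; 0 -0.248 0.101 -0.18; 0 -0.272 0.111 -0.195; 0 -0.292 0.119 -0.21; 0 -0.308 0.1255 -0.22; 0 -0.32 0.1305 -0.222; 0 -0.326 0.133 -0.223; 0 -0.3274 0.1334 -0.223; 0 -0.3274 0.1334 -0.223; 0 -0.3274 0.1334 -0.223; 0 -0.3274 0.1334 -0.223")

```text
clock: 7.42
tool_pos: [0.5787, -0.192, 0.1444]
tcp_rot: [-0.026, 0.707, 0.026, 0.707]
contact_force: [0.8, -0.1, -3.3]
grip_width: 0.13
```

```bash
python3 go.py .5786 -.193 .1 .072;  python3 - <<'E'
from rig import bot
import cv2,pickle
d={n:bot.capture(n) for n in("scene","top")}
pickle.dump(d,open("cap4.pkl","wb"))
cv2.imwrite("pics/sc4.png",cv2.resize(d["scene"]["color"][120:300,180:400,::-1],None,fx=3.3,fy=3.3,interpolation=cv2.INTER_CUBIC)[:600])
cv2.imwrite("pics/top4.png",cv2.resize(d["top"]["color"][160:310,320:480,::-1],None,fx=4,fy=4,interpolation=cv2.INTER_CUBIC)[:600])
E
```

```text
clock 7.42 pos [ 0.5787 -0.192   0.1444] xax [-1.e-04  2.e-04 -1.e+00] yaw_y 1.6441 F [ 0.83 -0.1  -3.26] M [0.002 0.001 0.015] w 0.13
shift [ 0.0444 -0.001  -0.0002] twist options [ 1.3000e-03 -3.1403e+00] q [ 0.41  0.88 -0.3   1.45  0.3   0.86  1.66]
```

View pics/sc4.png

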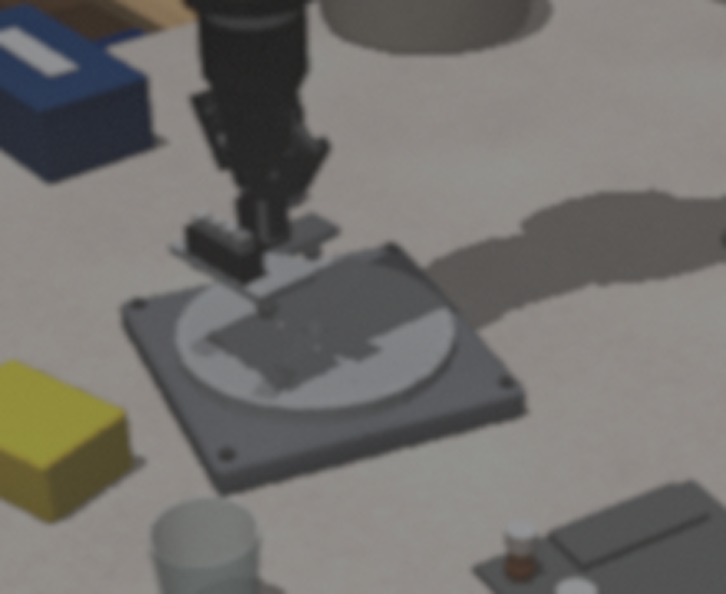

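View pics/top4.png

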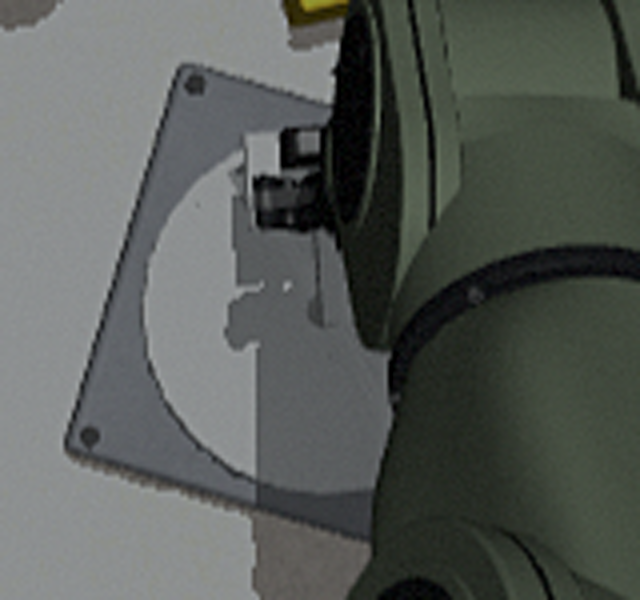

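>>> arm_command(targets="0.006 -0.001 0 0; 0.016 -0.001 0 0; 0.028 -0.001 0 0; 0.04 -0.001 0 0; 0.05 -0.001 0 0; 0.056 -0.001 0 0; 0.059 -0.001 0 0; 0.06 -0.001 0 0; 0.06 -0.001 0 0; 0.06 -0.001 0 0; 0.06 -0.001 0 0; 0.06 -0.001 0 0; 0.06 -0.001 0 0")

```text
clock: 8.6
tool_pos: [0.5789, -0.1941, 0.0846]
tcp_rot: [-0.026, 0.707, 0.025, 0.707]
contact_force: [-0.2, 0.2, -3.3]
grip_width: 0.132
```

```bash
python3 go.py .5786 -.1932 .073 .071;  python3 - <<'E'
from rig import bot
import cv2,pickle
d={n:bot.capture(n) for n in("scene","top")}
pickle.dump(d,open("cap5.pkl","wb"))
cv2.imwrite("pics/sc5.png",cv2.resize(d["scene"]["color"][180:270,210:340,::-1],None,fx=6,fy=6,interpolation=cv2.INTER_CUBIC)[:600])
E
```

```text
clock 8.60 pos [ 0.5789 -0.1941  0.0846] xax [ 4.e-04 -2.e-04 -1.e+00] yaw_y 1.6429 F [-0.16  0.2  -3.34] M [ 0.032 -0.017  0.037] w 0.132
shift [ 0.0116  0.0009 -0.0002] twist options [ 1.1000e-03 -3.1405e+00] q [ 0.4   0.96 -0.27  1.49  0.33  0.74  1.63]
```

View pics/sc5.png

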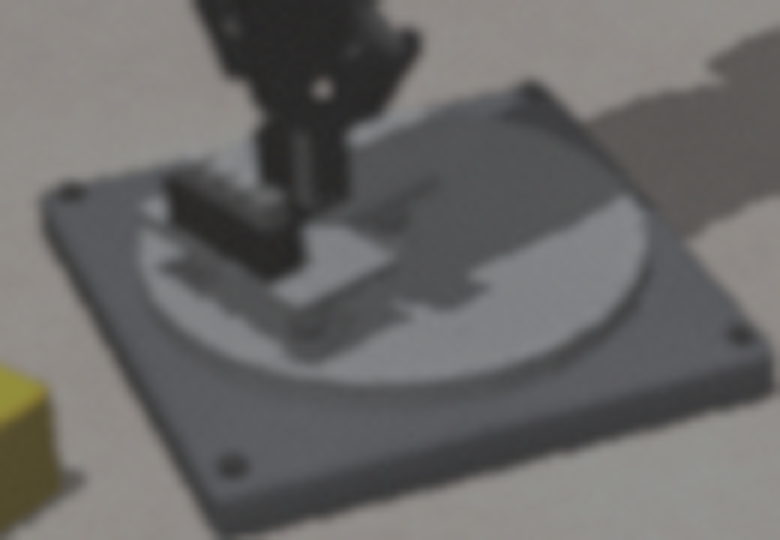

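The carrier is level, just above the face, with its front-left ball over the groove at about (305,330). Lowering gently while watching the force.

>>> arm_command(targets="0.001 0.0009 0 0; 0.002 0.0009 0 0; 0.003 0.0009 0 0.001; 0.004 0.0009 0 0.001; 0.005 0.0009 0 0.001; 0.006 0.0009 0 0.001; 0.006 0.0009 0 0.001; 0.006 0.0009 0 0.001; 0.006 0.0009 0 0.001; 0.006 0.0009 0 0.001")

```text
clock: 9.53
tool_pos: [0.5787, -0.1931, 0.0784]
tcp_rot: [-0.025, 0.707, 0.025, 0.707]
contact_force: [-0.8, 0.5, -3.8]
grip_width: 0.131
```

```bash
python3 go.py .5786 -.1932 .073 .071
```

```text
clock 9.53 pos [ 0.5787 -0.1931  0.0784] xax [ 0.e+00 -1.e-04 -1.e+00] yaw_y 1.642 F [-0.82  0.47 -3.83] M [-0.041  0.03  -0.017] w 0.131
shift [ 0.0054 -0.     -0.0001] twist options [ 2.0000e-04 -3.1414e+00] q [ 0.4   0.97 -0.27  1.5   0.34  0.73  1.63]
```

>>> arm_command(targets="0.0005 0 0 0; 0.001 0 0 0; 0.0015 0 0 0; 0.002 0 0 0; 0.0025 0 0 0; 0.003 0 0 0; 0.003 0 0 0; 0.003 0 0 0; 0.003 0 0 0; 0.003 0 0 0")

```text
clock: 10.37
tool_pos: [0.5786, -0.1932, 0.0753]
tcp_rot: [-0.025, 0.707, 0.025, 0.707]
contact_force: [-1.3, -0.6, -3.1]
grip_width: 0.132
```

```bash
python3 go.py .5786 -.1932 .073 .071
```

```text
clock 10.37 pos [ 0.5786 -0.1932  0.0753] xax [-2.e-04 -2.e-04 -1.e+00] yaw_y 1.6419 F [-1.29 -0.62 -3.15] M [-0.077  0.232  0.054] w 0.132
shift [ 0.0023 -0.     -0.    ] twist options [ 1.0000e-04 -3.1415e+00] q [ 0.4   0.97 -0.27  1.5   0.34  0.72  1.63]
```

>>> arm_command(targets="0.0003 0 -0.0003 0; 0.0006 0 -0.0004 0; 0.001 0 -0.0005 0; 0.001 0 -0.0005 0; 0.001 0 -0.0005 0; 0.001 0 -0.0005 0; 0.001 0 -0.0005 0")

```text
clock: 10.95
tool_pos: [0.5781, -0.1933, 0.0743]
tcp_rot: [-0.025, 0.707, 0.025, 0.707]
contact_force: [-1.8, -2.6, -0.5]
grip_width: 0.132
```

```bash
python3 go.py .5786 -.1932 .073 .071
```

```text
clock 10.95 pos [ 0.5781 -0.1933  0.0743] xax [-2.e-04 -3.e-04 -1.e+00] yaw_y 1.6419 F [-1.81 -2.6  -0.5 ] M [-0.626  0.663  0.012] w 0.132
shift [0.0013 0.0001 0.0005] twist options [ 1.0000e-04 -3.1415e+00] q [ 0.4   0.97 -0.27  1.5   0.34  0.72  1.62]
```

>>> arm_command(targets="0 -0.0003 -0.0002 0; 0 -0.0006 -0.0004 0; 0 -0.0006 -0.0004 0; 0 -0.0006 -0.0004 0; 0 -0.0006 -0.0004 0; 0 -0.0006 -0.0004 0")

```text
clock: 11.45
tool_pos: [0.5779, -0.1936, 0.0743]
tcp_rot: [-0.025, 0.707, 0.025, 0.707]
contact_force: [-1.0, -0.7, -2.4]
grip_width: 0.131
```

```bash
python3 go.py .5786 -.1932 .073 .071
```

```text
clock 11.45 pos [ 0.5779 -0.1936  0.0743] xax [ 0.e+00  1.e-04 -1.e+00] yaw_y 1.6421 F [-1.01 -0.68 -2.39] M [-0.098  0.28   0.028] w 0.131
shift [0.0013 0.0004 0.0007] twist options [ 3.0000e-04 -3.1413e+00] q [ 0.4   0.97 -0.27  1.5   0.34  0.72  1.63]
```

Forces have relaxed, so I'll keep following them: a bit more −x and −y, and down.

>>> arm_command(targets="0 -0.0001 -0.0003 0; 0.0004 -0.0002 -0.0005 0; 0.0008 -0.0002 -0.0005 0; 0.001 -0.0002 -0.0005 0; 0.001 -0.0002 -0.0005 0; 0.001 -0.0002 -0.0005 0; 0.001 -0.0002 -0.0005 0")

```text
clock: 12.03
tool_pos: [0.5774, -0.1942, 0.0734]
tcp_rot: [-0.025, 0.707, 0.025, 0.707]
contact_force: [0.3, -1.5, 0.7]
grip_width: 0.131
```

```bash
python3 go.py .5786 -.1932 .073 .071
```

```text
clock 12.03 pos [ 0.5774 -0.1942  0.0734] xax [ 2.e-04 -3.e-04 -1.e+00] yaw_y 1.6419 F [ 0.34 -1.46  0.72] M [-0.433  0.254 -0.07 ] w 0.131
shift [0.0004 0.0009 0.0012] twist options [ 1.0000e-04 -3.1415e+00] q [ 0.4   0.97 -0.27  1.5   0.34  0.71  1.63]
```

>>> arm_command(targets="0 -0.0002 -0.0001 0; 0.0003 -0.0004 -0.0001 0; 0.0006 -0.0004 -0.0001 0; 0.0006 -0.0004 -0.0001 0; 0.0006 -0.0004 -0.0001 0; 0.0006 -0.0004 -0.0001 0")

```text
clock: 12.53
tool_pos: [0.5774, -0.1944, 0.0731]
tcp_rot: [-0.025, 0.707, 0.025, 0.707]
contact_force: [-2.8, -0.6, 8.7]
grip_width: 0.129
```

```bash
python3 go.py .5786 -.1932 .073 .071;  python3 - <<'E'
from rig import bot
import cv2,pickle
d={n:bot.capture(n) for n in("scene","top")}
pickle.dump(d,open("cap6.pkl","wb"))
cv2.imwrite("pics/sc6.png",cv2.resize(d["scene"]["color"][180:270,210:340,::-1],None,fx=6,fy=6,interpolation=cv2.INTER_CUBIC)[:600])
E
```

```text
clock 12.53 pos [ 0.5774 -0.1944  0.0731] xax [ 3.e-04 -2.e-04 -1.e+00] yaw_y 1.6419 F [-2.77 -0.59  8.66] M [-0.173  0.717 -0.11 ] w 0.129
shift [0.0001 0.0011 0.0013] twist options [ 1.0000e-04 -3.1415e+00] q [ 0.4   0.97 -0.27  1.5   0.34  0.71  1.63]
```

View pics/sc6.png

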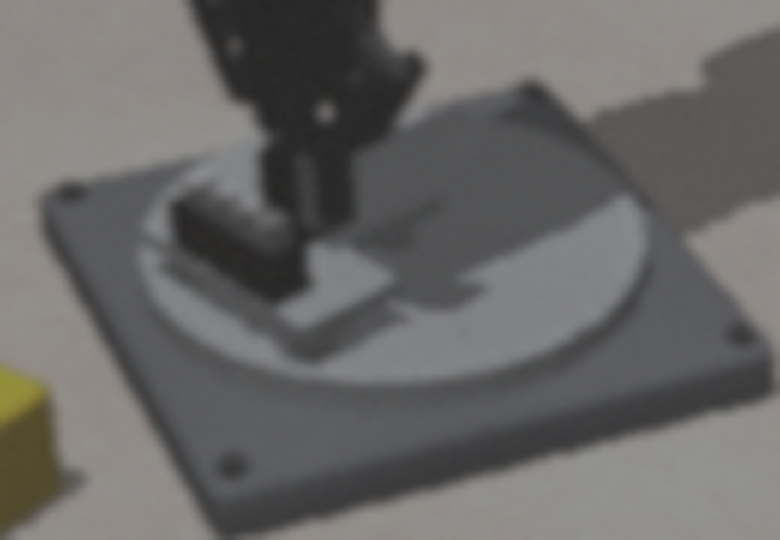

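The reaction is now stiff (12 N above the hanging weight) at the expected seated height. Easing off slightly and opening part way.

>>> arm_command(targets="-0.0003 0 -0.0001 0; -0.0003 0 -0.0001 0; -0.0003 0 -0.0001 0")

```text
clock: 12.88
tool_pos: [0.5773, -0.1944, 0.0732]
tcp_rot: [-0.025, 0.707, 0.025, 0.707]
contact_force: [-1.0, -1.6, 5.3]
grip_width: 0.133
```

>>> arm_command(targets="0 0 0 0; 0 0 0 0; 0 0 0 0; 0 0 0 0; 0 0 0 0; 0 0 0 0; 0 0 0 0", claw=-0.3)

```text
clock: 13.47
tool_pos: [0.5772, -0.1944, 0.073]
tcp_rot: [-0.025, 0.707, 0.025, 0.707]
contact_force: [-0.0, 0.7, 0.4]
grip_width: 0.349
```

```bash
python3 go.py .5786 -.1932 .073 .071;  python3 - <<'E'
from rig import bot
import cv2,pickle
d={n:bot.capture(n) for n in("scene","top")}
pickle.dump(d,open("cap7.pkl","wb"))
cv2.imwrite("pics/sc7.png",cv2.resize(d["scene"]["color"][180:270,210:340,::-1],None,fx=6,fy=6,interpolation=cv2.INTER_CUBIC)[:600])
E
```

```text
clock 13.47 pos [ 0.5772 -0.1944  0.073 ] xax [-1.e-04 -1.e-04 -1.e+00] yaw_y 1.642 F [-0.05  0.72  0.38] M [ 0.025 -0.001 -0.016] w 0.349
shift [-0.      0.0011  0.0015] twist options [ 2.0000e-04 -3.1414e+00] q [ 0.4   0.97 -0.27  1.5   0.34  0.71  1.63]
```

View pics/sc7.png

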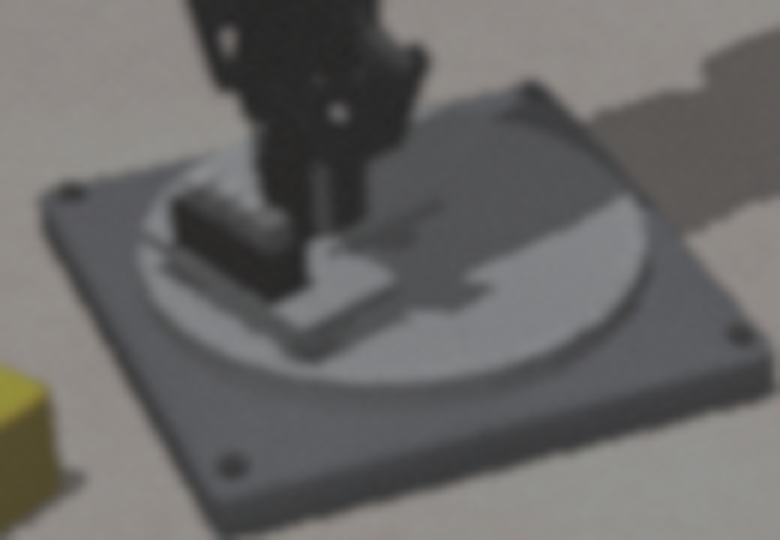

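>>> arm_command(targets="-0.004 0 0 0; -0.012 0 0 0; -0.025 0 0 0; -0.045 0 0 0; -0.07 0 0 0; -0.1 0 0 0; -0.125 0 0 0; -0.14 0 0 0; -0.15 0.02 0 0; -0.15 0.05 0 0; -0.15 0.085 0 0; -0.15 0.12 0 0; -0.15 0.155 0 0; -0.15 0.19 0 0; -0.15 0.225 0 0; -0.15 0.25 0 0; -0.15 0.27 0 0; -0.15 0.28 0 0; -0.15 0.28 0 0; -0.15 0.28 0 0")

```text
clock: 15.23
tool_pos: [0.5574, 0.0842, 0.2233]
tcp_rot: [-0.025, 0.707, 0.025, 0.707]
contact_force: [-0.6, -0.8, -0.2]
grip_width: 0.349
```

Run:
```python
from rig import bot
from fit import *
print(bot.get_state()["tool_pos"])
d={n:bot.capture(n) for n in("scene","top")}
pickle.dump(d,open("cap8.pkl","wb"))
cv2.imwrite("pics/sc8.png",cv2.resize(d["scene"]["color"][180:270,210:340,::-1],None,fx=6,fy=6,interpolation=cv2.INTER_CUBIC)[:600])
cv2.imwrite("pics/top8.png",d["top"]["color"][:,:,::-1])
```

```text
[0.55741145 0.08419768 0.22334248]
```

View pics/sc8.png

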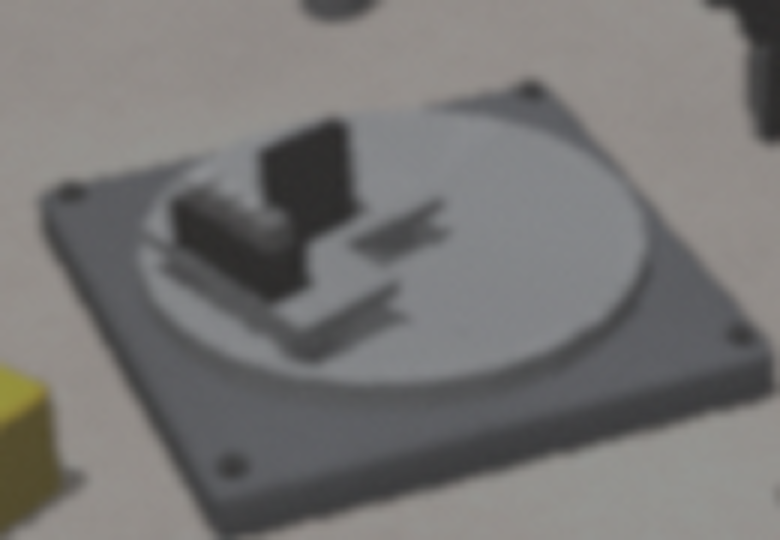

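View pics/top8.png

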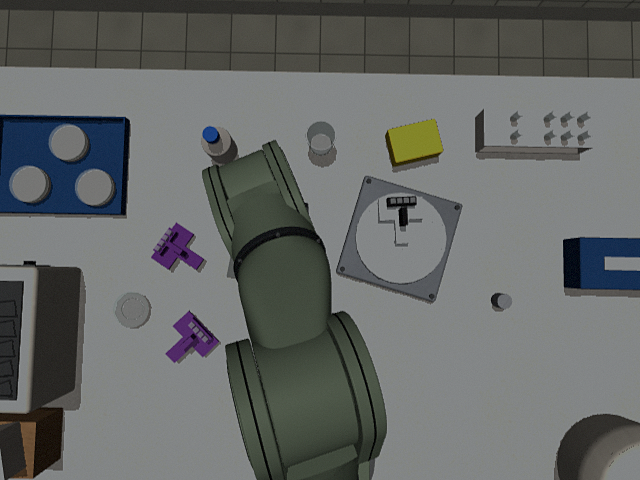

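Run:
```python
from fit import *
d=pickle.load(open("cap8.pkl","rb"));c=d["top"]
g=cv2.cvtColor(c["color"],cv2.COLOR_RGB2GRAY); win=(374,188,54,62)
s=fit(c,np.array([.578,-.194,.071]),.0905,win,[113,119,11,70]); print(s.x,s.fun)
p=s.x;print("cone foot",p[0]-.045*np.cos(p[2]),p[1]-.045*np.sin(p[2]))
def ov(c,p,zg,win,S,name):
    u,v,w,h=win; L=label(c,p,zg,win,S); im=cv2.resize(c["color"][v:v+h,u:u+w,::-1],None,fx=S,fy=S,interpolation=cv2.INTER_CUBIC)
    for k in(1,2):
        cs,_=cv2.findContours((L==k).astype(np.uint8),0,1); cv2.drawContours(im,cs,-1,(0,0,255) if k==1 else (0,255,0),1)
    cv2.imwrite(name,im)
ov(c,p,.0905,win,9,"pics/ovt.png")
ov(d["scene"],p,.0905,(225,190,70,60),10,"pics/ovs.png")
```

```text
[ 0.57556738 -0.19297639  0.0642062 ] 18.727092742919922
cone foot 0.5306601040798917 -0.19586368794076994
```

View pics/ovt.png

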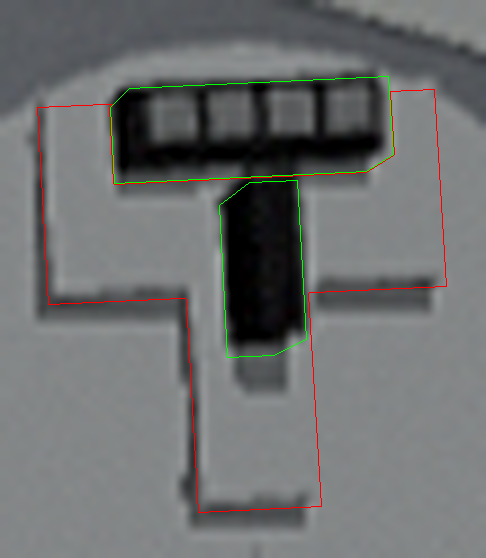

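View pics/ovs.png

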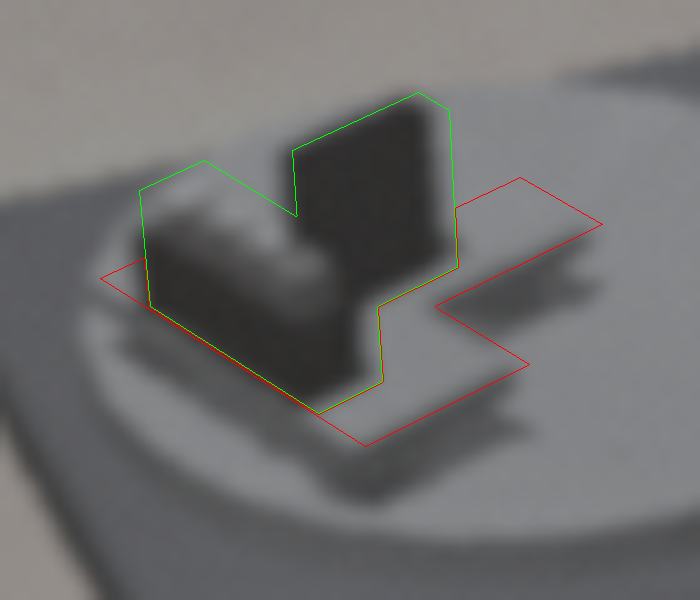

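```bash
python3 - <<'E'
from h import *
D={k:pickle.load(open(f"cap{k}.pkl","rb")) for k in(0,6,7,8)}
G=lambda k,n:cv2.cvtColor(D[k][n]["color"],cv2.COLOR_RGB2GRAY).astype(np.float32)
# block+left plate region (not hidden by fingers), scene & top
for k in(6,7):
    for n,(u,v,w,h) in dict(scene=(236,210,20,20)).items():
        a=G(k,n)[v:v+h,u:u+w]; b=G(8,n)[v-4:v+h+4,u-4:u+w+4]
        m=cv2.matchTemplate(b,a,cv2.TM_CCOEFF_NORMED); _,mx,_,loc=cv2.minMaxLoc(m); y,x=loc[1],loc[0]
        sx=(m[y,x+1]-m[y,x-1])/2/(2*m[y,x]-m[y,x-1]-m[y,x+1]); sy=(m[y+1,x]-m[y-1,x])/2/(2*m[y,x]-m[y-1,x]-m[y+1,x])
        print(k,n,"shift px",x-4+sx,y-4+sy,mx)
E
cat > mask.py <<'E'
from h import *
from scipy.optimize import least_squares
from fit import prism
# relative fit in scene view: dark fin/block silhouettes, weighting parked residual
E
python3 - <<'E'
import cv2,pickle
for k,(u,v,w,h),n in((0,(345,250,70,60),"a"),(8,(225,190,70,60),"b")):
    c=pickle.load(open(f"cap{k}.pkl","rb"))["scene"]["color"][v:v+h,u:u+w,::-1]
    cv2.imwrite(f"pics/cmp_{n}.png",cv2.convertScaleAbs(cv2.resize(c,None,fx=10,fy=10,interpolation=cv2.INTER_CUBIC),alpha=1.4))
E
```

```text
6 scene shift px 0.08108744 -0.09517714 0.9974350333213806
7 scene shift px 0.032611765 -0.018081449 0.9987195134162903
```

View pics/cmp_a.png

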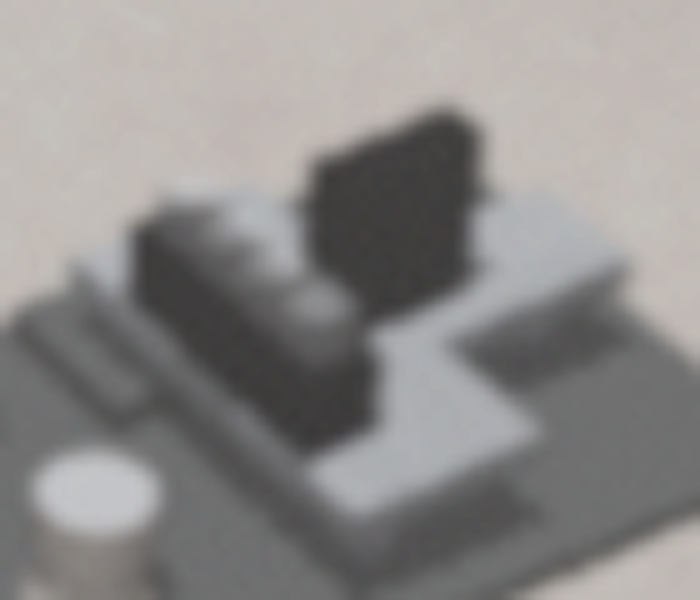

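View pics/cmp_b.png

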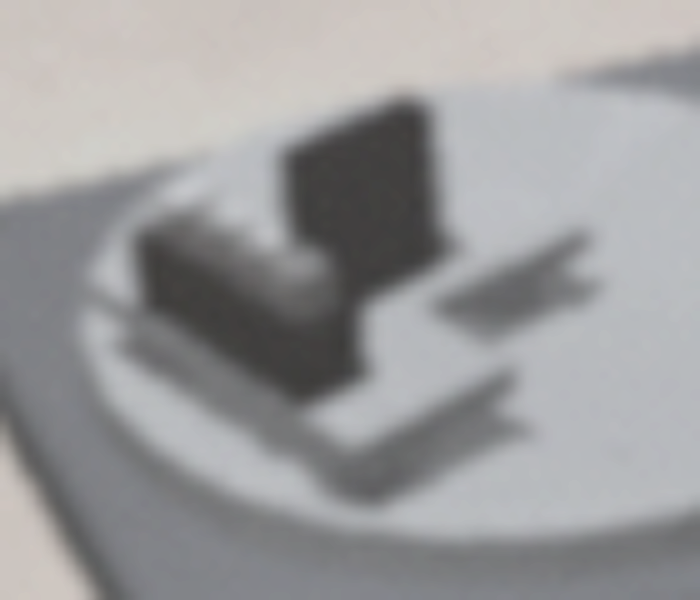

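Run:
```python
from h import *
from scipy.spatial.transform import Rotation as Ro
c=pickle.load(open("cap8.pkl","rb"))["scene"]
M=np.array([(-60,16,-26),(-4,52,-26),(48,52,-26),(-20,6,20),(20,6,20)])*1e-3
f=lambda P,u,v:(np.array(P)+.5)/10-.5+[u,v]
a=f([(630,260),(545,430),(362,515),(452,105),(313,158)],345,250)
b=f([(592,232),(517,375),(362,455),(408,97),(285,152)],225,190)
def pr(p): R=Ro.from_euler("ZYX",[p[3],p[4],p[5]]).as_matrix(); return proj(c,M@R.T+p[:3])
ra=a-pr([.4965,.151,.062,-.149,0,0]); rb=b-pr([.5776,-.1943,.0905,.071,0,0])
print(ra.round(2));print(rb.round(2))
bias=0
for nm,o,p0 in(("tray",a,[.4965,.151,.062,-.149,0,0]),("home",b,[.5776,-.1943,.0905,.071,0,0])):
    s=least_squares(lambda q:(pr([p0[0]+q[0],p0[1]+q[1],p0[2],p0[3],q[2],q[3]])-o).ravel(),np.zeros(4),x_scale=[.002,.002,.02,.02]); print(nm,s.x.round(4),np.abs(s.fun).max())
```

```text
[[-0.74  0.2 ]
 [-0.31 -0.24]
 [ 0.3  -0.26]
 [-3.88 -2.59]
 [-3.37 -3.24]]
[[ 0.02  0.81]
 [-0.29  1.13]
 [ 0.55  0.8 ]
 [-3.09 -1.35]
 [-2.82 -1.71]]
tray [ 0.0031 -0.0031  0.0111  0.1334] 2.372483069454006
home [0.0041 0.0004 0.0202 0.0786] 2.1606387850978876
```

Run:
```python
from h import *
from scipy.spatial.transform import Rotation as Ro
c=pickle.load(open("cap8.pkl","rb"))["scene"]
M=np.array([(-60,16,-26),(-4,52,-26),(48,52,-26),(-20,-6,20),(20,-6,20)])*1e-3
f=lambda P,u,v:(np.array(P)+.5)/10-.5+[u,v]
a=f([(630,260),(545,430),(362,515),(452,105),(313,158)],345,250)
b=f([(592,232),(517,375),(362,455),(408,97),(285,152)],225,190)
def pr(p): R=Ro.from_euler("ZYX",[p[3],p[4],p[5]]).as_matrix(); return proj(c,M@R.T+p[:3])
for nm,o,p0 in(("tray",a,[.4965,.151,.062,-.149,0,0]),("home",b,[.5776,-.1943,.0905,.071,0,0])):
    print((o-pr(p0)).round(2))
    s=least_squares(lambda q:(pr([p0[0]+q[0],p0[1]+q[1],p0[2],p0[3],q[2],q[3]])-o).ravel(),np.zeros(4),x_scale=[.002,.002,.02,.02]); print(nm,s.x.round(4),np.abs(s.fun).max())
    s=least_squares(lambda q:(pr([*(np.array(p0[:3])+q),p0[3],0,0])-o).ravel(),np.zeros(3)); print(nm,"dxyz",s.x.round(4),np.abs(s.fun).max())
```

```text
[[-0.74  0.2 ]
 [-0.31 -0.24]
 [ 0.3  -0.26]
 [-0.45  0.23]
 [ 0.02 -0.34]]
tray [ 0.0003 -0.0004 -0.0142  0.0132] 0.5199057500640833
tray dxyz [-0.01   -0.0086 -0.0105] 0.4516220584058033
[[ 0.02  0.81]
 [-0.29  1.13]
 [ 0.55  0.8 ]
 [ 0.06  0.43]
 [ 0.32  0.14]]
home [ 0.001   0.0022 -0.0084 -0.0232] 0.5778699787447295
home dxyz [0.0025 0.004  0.0011] 0.4924154778035472
```

Run:
```python
from rig import bot
s=bot.get_state();print(s["clock"],s["contact_force"],abs(s["qvel"]).max())
print(bot.job_done())
```

```text
15.3333 [1.00586635 0.2137682  1.04290356] 0.0028391202033004217
the job is handed in; nothing more can be done
None
```

The carrier is on the rotary base with all three feet home as far as my checks show. It is released and the arm is clear; I handed the job in at about 15.3 s of the 64 s allowed.

I gripped the fin, lifted it straight up, and found the cone and groove in the top camera. I then lowered the carrier in small steps, following the contact forces.

**Checks that agree:**
- **Height:** the tool ended 28.6 mm above its height at the parked grasp, and a fully home carrier should give 28.5 mm. The contact also became stiff there, at about 12 N, well under the limits.
- **Release:** the carrier moved less than 0.1 px in the scene camera when I let go.
- **Level:** in the scene camera, plate and fin corners lie within about 1 px (about 2.5 mm) of the home pose. A rough tilt fit gave 0.023 rad, close to the 0.014 rad I measured on the parked carrier, so I read no real tilt.

**Checks that disagree or fell short:**
- **Seat position:** the seated position came out about 1.7 mm from where the camera put it. I accepted that because the calibration is only good to about 2 mm.
- **Top-view fit:** the automatic fit of the seated carrier was pulled off by shadows, so I did not rely on it.
- **Bystanders:** nothing came near them. The arm hid the vial and jar in the last top picture, so I last saw them standing just after the lift.

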